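# Swing the bail out and nest the caddy

## Task

One of the two bails of the steel tote is still swung in over its mouth: swing it out over the end of the tote as far as it goes. Then pick up the small handled caddy, lower it into the tote, lengthwise as the tote lies, until it stands flat on the tote's floor, and only then let go.

Things in the scene. Friction and masses are not known exactly. Their poses are not given: they have to be found in the camera images.
- tote: Open steel tote fixed to the bench, 130 (its x) by 190 (its y) by 80 mm high, walls and floor 4 mm. Origin: centre of its underside, at bench height; z up. Two alike U-shaped bails of 10 mm round bar straddle it, legs just outside the long walls, crossbars along x. The bail hinged at the +y end starts in; the one at the -y end is already out, its crossbar at y = -141 mm, 86 mm up.
- bail (a joint): Angle (rad) of the bail that starts in. Hinge along tote x at tote y = +75 mm, 62 mm up; crossbar centre circles it at 70 mm radius. 0: crossbar over the mouth (y = +9 mm, 86 mm up, 0.35 rad above level); upright at 1.22; stop at 2.44, fully out (y = +141 mm, 86 mm up). Starts at 0 to 0.5. Stiff, stays where left; 1 to 3 N at the crossbar moves it. Above 2.1 counts as out.
- bail_bar (a point): Centre of the crossbar of the bail that starts in: a straight round bar 10 mm thick and 142 mm long, along the tote's x; the middle 120 mm is free to grip from above or push.
- caddy: Loose open aluminium caddy, 0.25 to 0.5 kg, 90 (its x) by 150 (its y) mm, walls 50 mm high. Handle: a straight bar along y over the middle, 12 mm wide, 14 mm tall, its top 95 mm above the underside, on a post at each end (middle 130 mm free). Origin: centre of its underside; z up. Either end may point either way in the tote. The handleless flat tray nearby is not it.

How it is judged:
By the outcome, as a careful person would: the job done as asked, in the order asked, and still so for the second after the job is handed in, with the robot touching nothing.
It also fails if it takes over 64 s, if anything falls off the work surface, if the arm or the gripper's body presses on something with over 40 N, if the wrist force passes 120 N, or if a joint passes its speed limit or range.

## Robot

A 6-joint arm with a two-finger parallel gripper is mounted at the origin on the work surface. World frame = base frame: x ahead of the robot, y to its left, z up, the work surface at z = 0. Lengths are in m, angles in rad, forces in N, time in s.
With the tool pointing down it reaches from about 0.425 to 0.925 m from the base axis. Payload 12.5 kg.
Tool frame: the origin (TCP) lies at the very end of the fingers, on their centre line; the grasp point (between the pads) lies 19 mm behind it; z points along the fingers, y is the line along which they close (so a half turn about z gives the same grasp; the last joint's range is limited). The gripper opens to 85 mm and grips with 20 to 120 N. Pads are 22 mm wide; open, the fingers measure 114 mm over their backs; the gripper's body (76 mm by 85 mm) begins 54 mm behind the grasp point. The pads swing forward as they close: fully open they stand 13 mm farther back than shut.
Start: joints at [-1.407, 0.491, 1.559, -0, 1.092, -0.106], TCP at [0.167, -0.602, 0.211] pointing down, gripper open.
Joint ranges: [-3.1, 3.1], [-0.84, 2.19], [0.05, 2.79], [-1.13, 4.28], [0.06, 2.93], [-2.69, 2.69]. Speed limits (rad/s): [2.22, 2.22, 2.79, 3.14, 3.14, 3.14].

## Interface

Orientations are given as a rotation vector (axis times angle).
In Python, from workcell import state, camera, calibration, close_job, spot_in, landmark_of gives the robot as it stands. The module is installed in compiled form; this text tells all that it offers.
- The arm moves only by the tool servo_tool, never from a script. Its argument "rows" is a list of rows, each an object with "xyz": the shift along the world's x, y, z in m, a list of three; "roll": the turn about the world's z in degrees. A call has 1 to 12 rows; each row is the pose to reach, as a shift and turn from the pose commanded when the call began; what a row does not reach only later rows make up. A row lasts 1/10 s, in which the tool goes at most 50 mm and 8.59 degrees, less where a joint would pass 70% of its speed; a pose out of reach is approached as far as the arm can. A call with a gripper value outside its range is refused whole. "grip" is the closure in counts, from 0 (fully open) to 255 (shut), set as the call begins (left out, the last holds). The fingers move at their own pace and stop on an object; "grip_force" is the grip in N (left out, the last holds). Time passes only in rows, so rows that repeat a pose let the fingers close. It gives the time, the measured TCP pose, the force, the opening and the grip force at its end, in the units of the state.
- state(): the state, without advancing time (a new reading comes with each control period).
- camera(name): name is "side" or "top" or "wrist"; returns the picture (400x640x3 uint8, red, green, blue); there is no depth.
- calibration(name): a dict with "fx", "fy", "cx", "cy" (pixels), "distortion" ([k1, k2, p1, p2, k3] as OpenCV has them; the pictures are not rectified), "R" (3x3) and "t" (3): a world point X has camera coordinates R X + t. Camera axes: x right, y down, z forward; pixel columns grow to the right and rows downward; lengths in m; the calibration is good to about 2 mm. A picture is of the moment at which its call begins: read the wrist's pose just before it. calibration takes no time and is no camera call; for the wrist camera it gives the pose at the moment of the call.
- close_job(): hands the job in; it is judged then, once.
Trained networks look in the newest picture that a camera, given by its name, has taken for a name from the list of things; names that differ only in an ending like _2 or _b are one class to them, and where a whole thing is asked for, a point or a joint stands for the part that bears it (a point fixed in the world has none). Each returns a list of dicts, best first, with "score" (0 to 1); they miss things now and then, are a little off and sometimes report something else, mostly with a low value. They report only what shows in the picture. A call takes as long as a camera call.
- spot_in(camera, label): "centre" ([column, row] in pixels, amid what is visible of it).
- landmark_of(camera, label): "centre" ([column, row] in pixels: a listed point, or the origin of a listed thing).
The state is a dict: "time_s": time; "joints": joint angles; "qvel": joint speeds; "joint_torque": joint torques, N m; "position": TCP position; "ee_rot": TCP orientation; "force": force on the tool from outside, world axes, zero at the start; "wrist_torque": the same for the moment, N m; "width": opening from 0.0 (shut) to 1.0 (fully open); "grip_force": force on a finger pad.
Only numpy, scipy, OpenCV 4.12 (cv2) and the standard library are available. Lean on these libraries where they do the work, as an engineer would, in place of code of your own. Each camera call takes 0.05 s, during which the arm holds its last target. There are 200 camera calls.

## Working session

There is one attempt and no reset: what is moved stays moved. The work goes in short steps, Python scripts to look and compute and a tool call to move; the robot and the scene stay as the last step left them, time stands still between calls to the robot, and variables do not carry over. Pictures are saved under pics/ and viewed, at most 10 in all, crops included, and the job is handed in when it is done.

Besides the shell and the picture viewer there is one more tool, called after "Emit:" as name([rows], argument=value, ...), one row to a line, values as JSON. servo_tool: Moves the arm, as the interface text tells. Its arguments: {"type":"object","properties":{"rows":{"type":"array"},"grip":{"type":"number"},"grip_force":{"type":"number"}},"required":["rows"]}

```bash
mkdir -p pics; cat > h.py <<'E'
import numpy as np, cv2
from workcell import state, camera, calibration, close_job, spot_in, landmark_of
def snap(n,f):
    im=camera(n); cv2.imwrite('pics/'+f,im[:,:,::-1]); return im
def K(c): return np.array([[c['fx'],0,c['cx']],[0,c['fy'],c['cy']],[0,0,1.]])
def ray(c,p):
    u=cv2.undistortPoints(np.array([[p]],float),K(c),np.array(c['distortion'],float))[0,0]
    R=np.array(c['R']);t=np.array(c['t'])
    return -R.T@t, R.T@np.array([u[0],u[1],1.])
def atz(c,p,z):
    o,d=ray(c,p); return o+d*(z-o[2])/d[2]
def proj(c,X):
    r=cv2.Rodrigues(np.array(c['R'],float))[0]
    return cv2.projectPoints(np.array(X,float).reshape(-1,1,3),r,np.array(c['t'],float),K(c),np.array(c['distortion'],float))[0].reshape(-1,2)
E
python3 - <<'E'
from h import *
s=state();print({k:np.round(s[k],3) for k in s})
ims=[]
for n in ['top','side','wrist']:
    snap(n,n+'0.png');c=calibration(n)
    print(n,'cam pos',np.round(ray(c,(320,200))[0],3))
    for l in ['tote','bail','bail_bar','caddy']:
        for z,f in ((0,landmark_of),):
            for r in f(n,l)[:3]: print(n,l,np.round(r['centre'],1),round(r['score'],2),np.round(atz(c,r['centre'],.09 if 'bail' in l else 0),3))
E
```

```text
{'time_s': np.float64(0.0), 'joints': array([-1.407,  0.492,  1.559,  0.   ,  1.092, -0.106]), 'qvel': array([-0.   ,  0.   ,  0.001, -0.001,  0.001,  0.   ]), 'joint_torque': array([ 0.0000e+00, -6.1845e+01, -2.6159e+01, -0.0000e+00,  4.0000e-03,
        0.0000e+00]), 'position': array([ 0.167, -0.602,  0.21 ]), 'ee_rot': array([-3.112, -0.422,  0.   ]), 'force': array([-0.885, -0.73 , -0.647]), 'wrist_torque': array([0.056, 0.058, 0.046]), 'grip_force': np.float64(0.0), 'width': np.float64(1.002)}
top cam pos [0.447 0.036 0.872]
top tote [248.7 207.2] 0.95 [0.499 0.188 0.   ]Traceback (most recent call last):
  File "<stdin>", line 9, in <module>
ValueError: it knows: bail_bar, caddy, tote
```

View pics/top0.png

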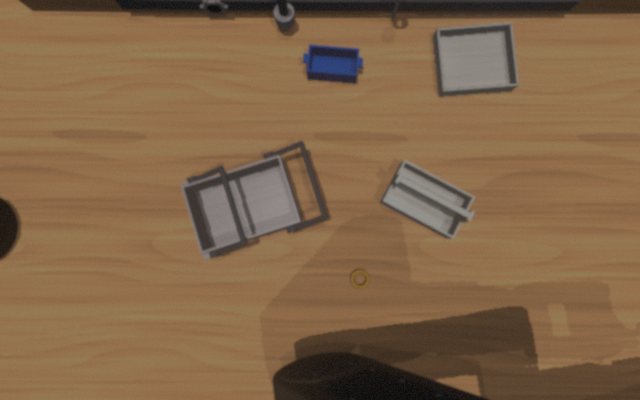

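The top view shows the tote at about (245,205), with the out bail's crossbar at about (313,182) on the right and the in bail's crossbar at about (237,207). The caddy is at about (428,200), the tray at (476,60).

```bash
python3 - <<'E'
from h import *
for n in ['top','side']:
    snap(n,n+'1.png');c=calibration(n)
    print(n,'cam pos',np.round(ray(c,(320,200))[0],3))
    for l,z in [('tote',0),('bail_bar',.09),('caddy',0)]:
        for r in landmark_of(n,l)[:3]: print(n,l,np.round(r['centre'],1),round(r['score'],2),np.round(atz(c,r['centre'],z),3))
c=calibration('top')
print('caddy handle ends',[np.round(atz(c,p,.095),3) for p in [(397,181),(470,214)]])
print('out bar ends',[np.round(atz(c,p,.09),3) for p in [(302,148),(324,216)]])
print('in bar ends',[np.round(atz(c,p,.095),3) for p in [(224,172),(243,243)]])
E
```

```text
top cam pos [0.447 0.036 0.872]
top tote [248.2 206.3] 0.68 [0.5   0.189 0.   ]
top caddy [423.7 200.4] 0.75 [ 0.516 -0.165  0.   ]
side cam pos [ 0.435 -0.56   0.486]
side tote [296.6 202.5] 0.92 [0.499 0.197 0.   ]
side bail_bar [292.4 168.8] 0.71 [0.495 0.204 0.09 ]
side caddy [332.6 314.7] 0.92 [ 0.516 -0.16   0.   ]
side caddy [296.1 205.9] 0.34 [0.496 0.182 0.   ]
caddy handle ends [array([ 0.543, -0.095,  0.095]), array([ 0.484, -0.225,  0.095])]
out bar ends [array([0.603, 0.077, 0.09 ]), array([0.479, 0.036, 0.09 ])]
in bar ends [array([0.556, 0.218, 0.095]), array([0.429, 0.18 , 0.095])]
```

View pics/side1.png

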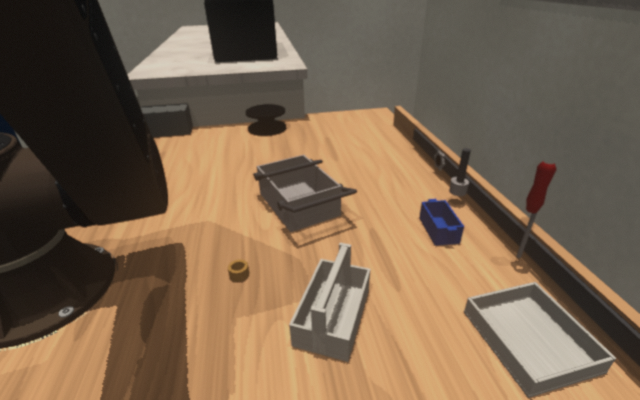

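Emit:
servo_tool([
  {"xyz":[0.04,0.03,0.01],"roll":0},
  {"xyz":[0.07,0.06,0.02],"roll":0},
  {"xyz":[0.1,0.09,0.03],"roll":0},
  {"xyz":[0.13,0.13,0.04],"roll":0},
  {"xyz":[0.16,0.17,0.05],"roll":0},
  {"xyz":[0.19,0.21,0.05],"roll":0},
  {"xyz":[0.22,0.25,0.05],"roll":0},
  {"xyz":[0.25,0.29,0.05],"roll":0},
  {"xyz":[0.28,0.33,0.05],"roll":0},
  {"xyz":[0.3,0.37,0.05],"roll":0},
  {"xyz":[0.31,0.41,0.05],"roll":0},
  {"xyz":[0.32,0.45,0.05],"roll":0},
])

```text
time_s: 1.7
position: [0.487, -0.1506, 0.2608]
ee_rot: [3.113, 0.423, 0.0]
force: [0.5, -0.2, -0.6]
width: 0.999
grip_force: 0.0
```

Emit:
servo_tool([
  {"xyz":[0,0.04,0],"roll":1},
  {"xyz":[0,0.08,0],"roll":1.5},
  {"xyz":[0,0.12,0],"roll":1.5},
  {"xyz":[0.0,0.16,0],"roll":1.5},
  {"xyz":[0.0,0.2,0],"roll":1.5},
  {"xyz":[0.005,0.24,0],"roll":1.5},
  {"xyz":[0.005,0.28,0],"roll":1.5},
  {"xyz":[0.005,0.31,0],"roll":1.5},
  {"xyz":[0.005,0.33,0],"roll":1.5},
  {"xyz":[0.005,0.34,0],"roll":1.5},
  {"xyz":[0.005,0.35,0],"roll":1.5},
  {"xyz":[0.005,0.35,0],"roll":1.5},
])

```text
time_s: 2.9
position: [0.4916, 0.1979, 0.2608]
ee_rot: [3.107, 0.464, -0.0]
force: [-0.6, -0.9, 0.2]
width: 0.996
grip_force: 0.0
```

```bash
python3 - <<'E'
from h import *
s=state();print(s['time_s'],np.round(s['position'],4),np.round(s['ee_rot'],3),np.round(s['joints'],2),np.round(s['force'],1))
for n in ['wrist','top']:
    c=calibration(n);snap(n,n+'2.png')
    for l,z in [('tote',0),('bail_bar',.09)]:
        for r in landmark_of(n,l)[:2]: print(n,l,np.round(r['centre'],1),round(r['score'],2),np.round(atz(c,r['centre'],z),4))
E
```

```text
2.9 [0.4916 0.1979 0.2608] [ 3.107  0.464 -0.   ] [ 0.26  0.3   1.72 -0.    1.11  1.53] [-0.6 -0.9  0.2]
wrist tote [328.1 154.5] 0.97 [0.5029 0.1879 0.    ]
wrist bail_bar [318.4 175.5] 0.76 [0.4905 0.1984 0.09  ]
top tote [247.8 205.7] 0.63 [0.5017 0.1899 0.    ]
top bail_bar [233.3 206. ] 0.58 [0.4953 0.2003 0.09  ]
```

View pics/wrist2.png

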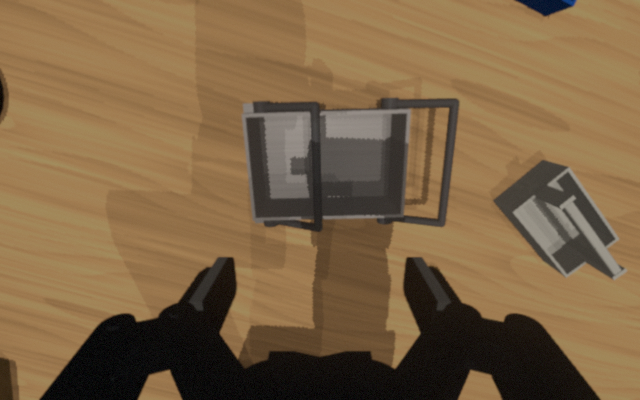

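The in bar runs from (314,104) to (320,229), the out bar from (458,100) to (443,224); the tote rim's corners are near (245,105), (411,111), (404,217), (253,220).

```bash
python3 - <<'E'
from h import *
c=calibration('wrist')
f=lambda p,z:atz(c,p,z)[:2]
for nm,a,b,z in [('in',(314,104),(319,229),.088),('in',(314,104),(319,229),.105),('out',(458,100),(443,224),.086),('endL',(245,105),(253,220),.08),('endR',(411,111),(404,217),.08),('bot',(253,220),(404,217),.08),('top',(245,105),(411,111),.08)]:
    A,B=f(a,z),f(b,z);d=A-B
    print(nm,z,np.round(A,4),np.round(B,4),'mid',np.round((A+B)/2,4),'len',round(np.linalg.norm(d),4),'ang',round(np.degrees(np.arctan2(d[1],d[0])),1))
E
```

```text
in 0.088 [0.565 0.225] [0.4251 0.1768] mid [0.4951 0.2009] len 0.148 ang 19.0
in 0.105 [0.5653 0.2248] [0.4325 0.179 ] mid [0.4989 0.2019] len 0.1405 ang 19.0
out 0.086 [0.6155 0.0759] [0.4756 0.0304] mid [0.5456 0.0531] len 0.1471 ang 18.0
endL 0.08 [0.5417 0.2983] [0.4092 0.2588] mid [0.4754 0.2786] len 0.1382 ang 16.6
endR 0.08 [0.5896 0.1191] [0.4684 0.0784] mid [0.529  0.0987] len 0.1279 ang 18.6
bot 0.08 [0.4092 0.2588] [0.4684 0.0784] mid [0.4388 0.1686] len 0.1899 ang 108.2
top 0.08 [0.5417 0.2983] [0.5896 0.1191] mid [0.5657 0.2087] len 0.1856 ang 105.0
```

Emit:
servo_tool([
  {"xyz":[0.005,0.003,-0.03],"roll":0.5},
  {"xyz":[0.005,0.003,-0.06],"roll":0.5},
  {"xyz":[0.005,0.003,-0.09],"roll":0.5},
  {"xyz":[0.005,0.003,-0.12],"roll":0.5},
  {"xyz":[0.005,0.003,-0.14],"roll":0.5},
  {"xyz":[0.005,0.003,-0.16],"roll":0.5},
  {"xyz":[0.005,0.003,-0.175],"roll":0.5},
  {"xyz":[0.005,0.003,-0.185],"roll":0.5},
  {"xyz":[0.005,0.003,-0.19],"roll":0.5},
  {"xyz":[0.005,0.003,-0.19],"roll":0.5},
  {"xyz":[0.005,0.003,-0.19],"roll":0.5},
])

```text
time_s: 4.3
position: [0.4969, 0.2006, 0.0714]
ee_rot: [3.105, 0.477, 0.001]
force: [0.3, 0.4, 0.4]
width: 0.998
grip_force: 0.0
```

Emit:
servo_tool([
  {"xyz":[0,0,0],"roll":0},
  {"xyz":[0,0,0],"roll":0},
  {"xyz":[0,0,0],"roll":0},
  {"xyz":[0,0,0],"roll":0},
  {"xyz":[0,0,0],"roll":0},
  {"xyz":[0,0,0],"roll":0},
  {"xyz":[0,0,0],"roll":0},
  {"xyz":[0,0,0],"roll":0},
  {"xyz":[0,0,0],"roll":0},
  {"xyz":[0,0,0],"roll":0},
], grip=255, grip_force=25)

```text
time_s: 5.3
position: [0.496, 0.2022, 0.0702]
ee_rot: [-3.104, -0.476, 0.001]
force: [-1.0, 16.2, -8.9]
width: 0.104
grip_force: 26.3
```

```bash
python3 - <<'E'
from h import *
snap('side','side3.png');snap('wrist','wrist3.png')
E
```

```text
(no output)
```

View pics/side3.png

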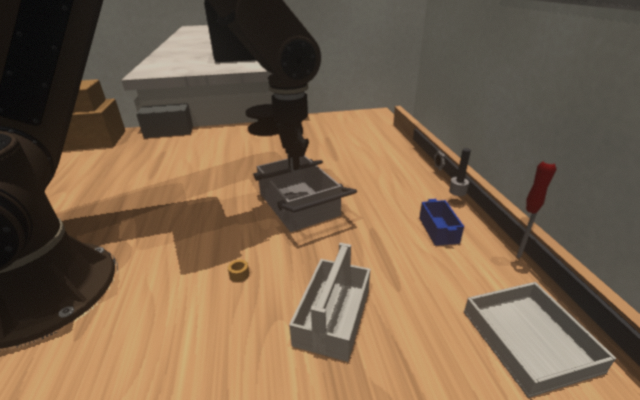

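Emit:
servo_tool([
  {"xyz":[-0.001,0.003,0.005],"roll":0},
  {"xyz":[-0.002,0.0075,0.0115],"roll":0},
  {"xyz":[-0.004,0.012,0.0165],"roll":0},
  {"xyz":[-0.0055,0.017,0.021],"roll":0},
  {"xyz":[-0.007,0.0225,0.025],"roll":0},
  {"xyz":[-0.009,0.028,0.029],"roll":0},
  {"xyz":[-0.011,0.0345,0.0315],"roll":0},
  {"xyz":[-0.013,0.041,0.034],"roll":0},
  {"xyz":[-0.016,0.05,0.036],"roll":0},
  {"xyz":[-0.0185,0.0585,0.0365],"roll":0},
  {"xyz":[-0.0185,0.0585,0.0365],"roll":0},
])

```text
time_s: 6.5
position: [0.478, 0.2591, 0.1129]
ee_rot: [3.105, 0.478, 0.006]
force: [-19.9, -12.3, 64.2]
width: 0.074
grip_force: 38.8
```

Emit:
servo_tool([
  {"xyz":[0,0,0.003],"roll":0},
  {"xyz":[0,0,0.006],"roll":0},
  {"xyz":[0,0,0.006],"roll":0},
])

```text
time_s: 6.8
position: [0.4789, 0.2595, 0.116]
ee_rot: [-3.105, -0.476, -0.006]
force: [-4.9, -3.3, 23.1]
width: -0.001
grip_force: 11.8
```

```bash
python3 - <<'E'
from h import *
a=snap('side','x.png');b=snap('wrist','y.png')
cv2.imwrite('pics/m4.png',np.hstack([cv2.resize(a[110:250,200:400],(400,280)),cv2.resize(b,(400,280))])[:,:,::-1])
s=state();print(np.round(s['position'],4),np.round(s['force'],1),s['width'])
E
```

```text
[0.4789 0.2595 0.116 ] [-4.9 -3.1 21.5] 5.8463196553982216e-05
```

View pics/m4.png

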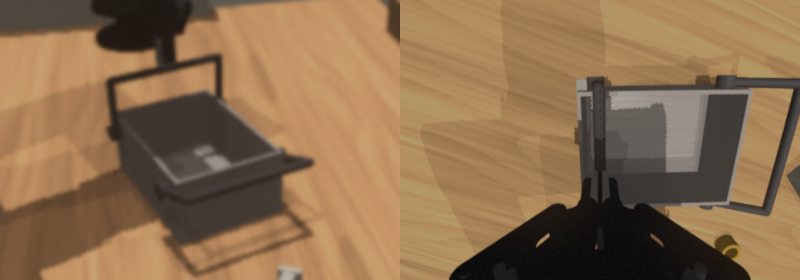

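The bail is about upright, but the gripper reads fully shut; a closer look at where the bar is against the fingers.

```bash
python3 - <<'E'
from h import *
a=cv2.imread('pics/x.png');b=cv2.imread('pics/y.png')
cv2.imwrite('pics/m5.png',np.hstack([cv2.resize(a[90:190,240:340],(400,400),interpolation=cv2.INTER_CUBIC),cv2.resize(b[200:400,220:420],(400,400),interpolation=cv2.INTER_CUBIC)]))
for n,f in(('side','x.png'),('wrist','y.png')):
    c=calibration(n)
    for ph in (1.1,1.3,1.57,1.8,2.0):
        y=.075-.07*np.cos(ph);z=.062+.07*np.sin(ph);a=np.radians(17.5)
        X=[[.502+x*np.cos(a)-y*np.sin(a),.189+x*np.sin(a)+y*np.cos(a),z] for x in (-.066,.066)]
        print(n,ph,np.round(proj(c,X)).tolist())
    print('tcp',proj(c,[state()['position']]))
E
```

```text
side 1.1 [[261.0, 157.0], [313.0, 145.0]]
side 1.3 [[259.0, 153.0], [310.0, 142.0]]
side 1.57 [[256.0, 149.0], [307.0, 138.0]]
side 1.8 [[254.0, 147.0], [304.0, 137.0]]
side 2.0 [[253.0, 147.0], [302.0, 136.0]]
tcp [[282.71001828 149.69751156]]
wrist 1.1 [[366.0, 337.0], [379.0, 131.0]]
wrist 1.3 [[347.0, 343.0], [355.0, 132.0]]
wrist 1.57 [[318.0, 346.0], [317.0, 133.0]]
wrist 1.8 [[293.0, 344.0], [285.0, 133.0]]
wrist 2.0 [[273.0, 338.0], [260.0, 132.0]]
tcp [[318.84750558 241.79091201]]
```

View pics/m5.png

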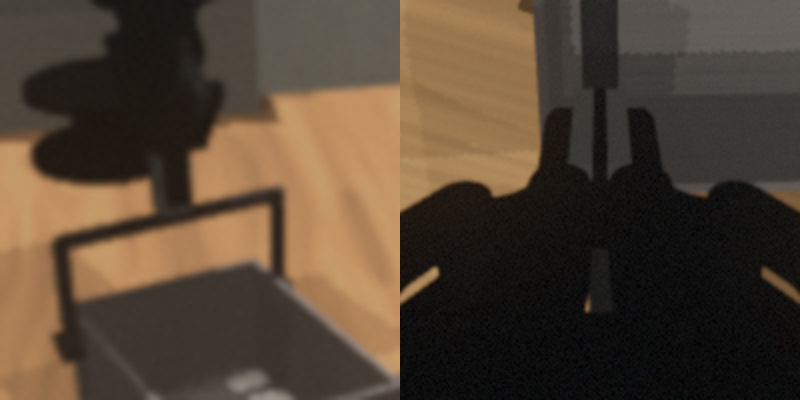

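Emit:
servo_tool([
  {"xyz":[0,0,0.02],"roll":0},
  {"xyz":[0,0,0.04],"roll":0},
  {"xyz":[0,0,0.06],"roll":0},
  {"xyz":[0,0,0.06],"roll":0},
])

```text
time_s: 7.3
position: [0.4791, 0.2596, 0.1762]
ee_rot: [-3.104, -0.476, -0.008]
force: [0.3, -0.2, -0.5]
width: 0.001
grip_force: 0.0
```

```bash
python3 - <<'E'
from h import *
a=snap('side','x6.png');b=snap('wrist','y6.png')
s=state();print(np.round(s['position'],4),np.round(s['force'],1),s['width'])
p=np.array(s['position'])
for n in('side','wrist'):
    c=calibration(n); print(n,[np.round(proj(c,[p+[0,0,d]])[0],1).tolist() for d in (0,.01,.02,.03)])
cv2.imwrite('pics/m6.png',np.hstack([cv2.resize(a[70:170,240:340,::-1],(400,400),interpolation=cv2.INTER_CUBIC),cv2.resize(b[200:400,220:420,::-1],(400,400),interpolation=cv2.INTER_CUBIC)]))
E
```

```text
[0.4781 0.2592 0.1736] [-0.6 -0.5 -0.1] 0.0007978183463516661
side [[280.5, 127.2], [280.2, 123.1], [279.8, 119.0], [279.5, 114.8]]
wrist [[318.9, 241.8], [318.8, 249.6], [318.8, 258.4], [318.8, 268.2]]
```

View pics/m6.png

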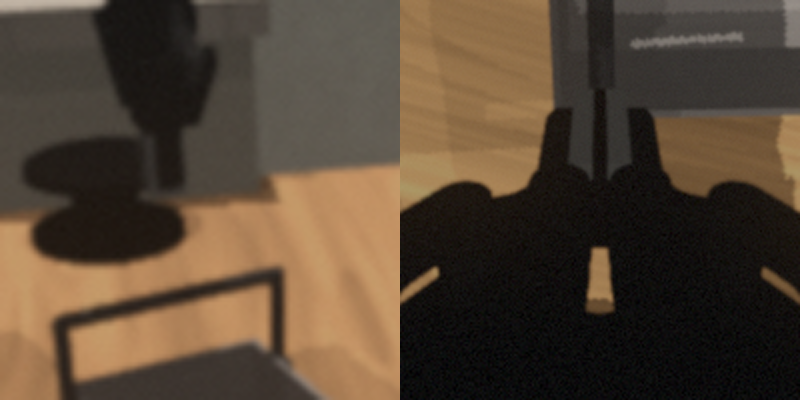

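The side view shows the closed fingertips ending at about (282,117), while the reported TCP projects to (280,127). So the fingers really end about 22 mm above the reported TCP, and the bar was only caught by the tips. The bail is left upright, and I push it the rest of the way with shut fingers from the tote's inner side.

Emit:
servo_tool([
  {"xyz":[0.006,-0.018,0],"roll":0},
  {"xyz":[0.012,-0.037,0],"roll":0},
  {"xyz":[0.012,-0.037,-0.02],"roll":0},
  {"xyz":[0.012,-0.037,-0.05],"roll":0},
  {"xyz":[0.012,-0.037,-0.075],"roll":0},
  {"xyz":[0.012,-0.037,-0.084],"roll":0},
  {"xyz":[0.012,-0.037,-0.084],"roll":0},
])

```text
time_s: 8.1
position: [0.4894, 0.2219, 0.088]
ee_rot: [3.105, 0.477, -0.005]
force: [0.5, -0.7, -0.3]
width: -0.003
grip_force: 0.0
```

Emit:
servo_tool([
  {"xyz":[-0.003,0.01,0],"roll":0},
  {"xyz":[-0.006,0.019,0],"roll":0},
  {"xyz":[-0.009,0.029,0],"roll":0},
  {"xyz":[-0.012,0.038,0],"roll":0},
  {"xyz":[-0.0135,0.043,0],"roll":0},
  {"xyz":[-0.015,0.048,0],"roll":0},
  {"xyz":[-0.0165,0.0525,0],"roll":0},
  {"xyz":[-0.018,0.057,0],"roll":0},
  {"xyz":[-0.018,0.057,0],"roll":0},
])

```text
time_s: 9.0
position: [0.472, 0.2796, 0.0893]
ee_rot: [-3.105, -0.477, 0.0]
force: [-0.3, -0.5, 0.0]
width: 0.001
grip_force: 0.0
```

```bash
python3 - <<'E'
from h import *
a=snap('side','x7.png')
s=state();print(s['time_s'],np.round(s['position'],4),np.round(s['force'],1),s['width'])
b=camera('top')
cv2.imwrite('pics/m7.png',np.hstack([cv2.resize(a[90:240,220:370],(400,400),interpolation=cv2.INTER_CUBIC),cv2.resize(b[130:280,160:310],(400,400),interpolation=cv2.INTER_CUBIC)])[:,:,::-1])
E
```

```text
9.05 [0.4721 0.2794 0.0893] [-0.5  0.5  1.2] 2.648678770275796e-05
```

View pics/m7.png

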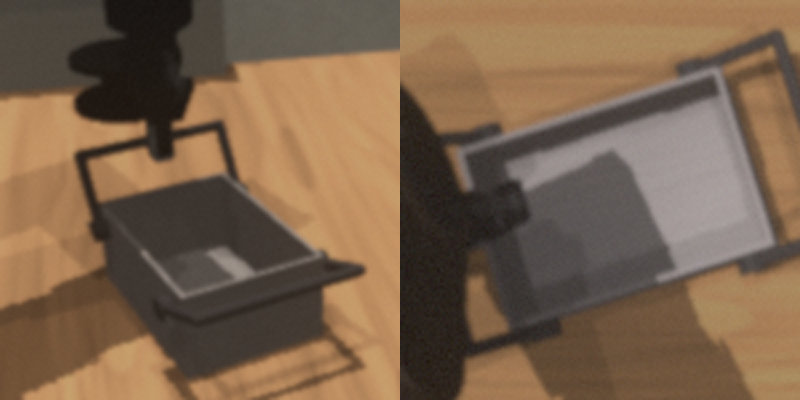

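Side view: tip at crop (160,155) is in front of and just below the bar, which is tilting outward. I continue pushing, then go down past the wall.

Emit:
servo_tool([
  {"xyz":[-0.0015,0.005,-0.006],"roll":0},
  {"xyz":[-0.003,0.01,-0.012],"roll":0},
  {"xyz":[-0.0045,0.015,-0.016],"roll":0},
  {"xyz":[-0.0055,0.018,-0.018],"roll":0},
  {"xyz":[-0.0065,0.0205,-0.024],"roll":0},
  {"xyz":[-0.007,0.022,-0.03],"roll":0},
  {"xyz":[-0.008,0.025,-0.034],"roll":0},
  {"xyz":[-0.0085,0.0265,-0.036],"roll":0},
  {"xyz":[-0.0085,0.0265,-0.036],"roll":0},
])

```text
time_s: 10.0
position: [0.4636, 0.3052, 0.0525]
ee_rot: [3.104, 0.477, -0.001]
force: [0.8, -4.2, -2.6]
width: 0.003
grip_force: 2.5
```

Emit:
servo_tool([
  {"xyz":[-0.0005,0.002,0],"roll":0},
  {"xyz":[-0.0012,0.004,0],"roll":0},
  {"xyz":[-0.0012,0.004,0],"roll":0},
])

```text
time_s: 10.3
position: [0.463, 0.3064, 0.0516]
ee_rot: [3.1, 0.477, -0.004]
force: [13.6, -26.8, -15.1]
width: 0.003
grip_force: 14.8
```

```bash
python3 - <<'E'
from h import *
s=state();print(s['time_s'],np.round(s['position'],4),np.round(s['force'],1),s['width'])
a=snap('side','x8.png');c=calibration('side')
a_=np.radians(17.5)
for ph in (2.2,2.5,2.6,2.7,2.79):
    y=.075-.07*np.cos(ph);z=.062+.07*np.sin(ph)
    X=[[.502+x*np.cos(a_)-y*np.sin(a_),.189+x*np.sin(a_)+y*np.cos(a_),z] for x in (-.066,.066)]
    print(ph,((proj(c,X)-[220,90])*4).round().tolist())
cv2.imwrite('pics/m8.png',cv2.resize(a[90:220,220:370],(600,520),interpolation=cv2.INTER_CUBIC)[:,:,::-1])
E
```

```text
10.3 [0.463  0.3064 0.0516] [ 13.6 -26.8 -15.1] 0.0027928222288796786
2.2 [[126.0, 232.0], [321.0, 190.0]]
2.5 [[121.0, 245.0], [313.0, 203.0]]
2.6 [[120.0, 251.0], [311.0, 209.0]]
2.7 [[120.0, 258.0], [309.0, 216.0]]
2.79 [[120.0, 265.0], [308.0, 223.0]]
```

View pics/m8.png

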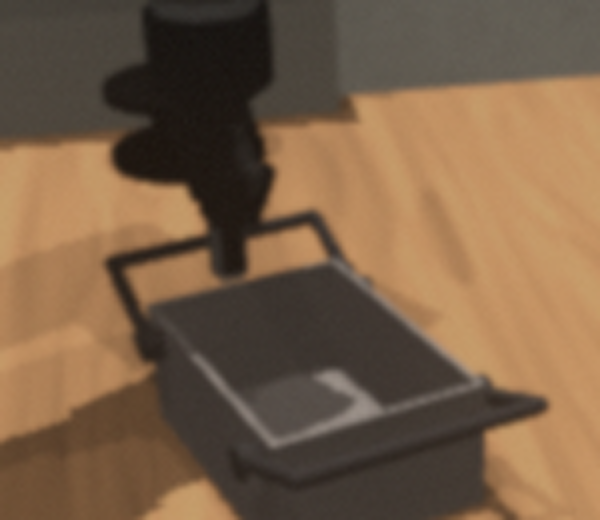

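The bar runs from (112,262) to (315,217), which matches the stop at 2.79 from level, and 27 N shows it is hard against it. I back off and go over the caddy.

Emit:
servo_tool([
  {"xyz":[0.001,-0.004,0.01],"roll":0},
  {"xyz":[0.001,-0.004,0.04],"roll":0},
  {"xyz":[0.001,-0.004,0.08],"roll":0},
  {"xyz":[0.001,-0.004,0.12],"roll":0},
  {"xyz":[0.006,-0.04,0.16],"roll":6},
  {"xyz":[0.012,-0.08,0.18],"roll":12},
  {"xyz":[0.018,-0.12,0.19],"roll":18},
  {"xyz":[0.024,-0.16,0.19],"roll":24},
  {"xyz":[0.03,-0.2,0.19],"roll":30},
  {"xyz":[0.036,-0.24,0.19],"roll":36},
  {"xyz":[0.042,-0.28,0.19],"roll":42},
  {"xyz":[0.046,-0.32,0.19],"roll":48},
], grip=0)

```text
time_s: 11.55
position: [0.5086, -0.0119, 0.2433]
ee_rot: [2.639, 1.704, 0.001]
force: [0.7, 0.2, 0.2]
width: 0.999
grip_force: 0.0
```

Emit:
servo_tool([
  {"xyz":[0.002,-0.04,0],"roll":0},
  {"xyz":[0.004,-0.08,0],"roll":0},
  {"xyz":[0.005,-0.115,0],"roll":0},
  {"xyz":[0.006,-0.135,0],"roll":0},
  {"xyz":[0.006,-0.146,0],"roll":0},
  {"xyz":[0.006,-0.146,0],"roll":0},
])

```text
time_s: 12.15
position: [0.5144, -0.157, 0.2431]
ee_rot: [-2.644, -1.697, -0.0]
force: [-0.4, 0.2, -0.1]
width: 0.999
grip_force: 0.0
```

```bash
python3 - <<'E'
from h import *
s=state();print(s['time_s'],np.round(s['position'],4),np.round(s['ee_rot'],3),np.round(s['joints'],2),np.round(s['force'],1),s['width'])
p=np.array(s['position'])
ims=[]
for n in ('wrist','side'):
    c=calibration(n);ims.append(snap(n,n+'9.png'))
    for r in landmark_of(n,'caddy')[:2]: print(n,np.round(r['centre'],1),round(r['score'],2),np.round(atz(c,r['centre'],0),4))
    print([np.round(proj(c,[p+[0,0,d]])[0],1).tolist() for d in (0,.02,.04)])
cv2.imwrite('pics/m9.png',np.hstack([cv2.resize(ims[0],(480,300)),cv2.resize(ims[1][150:400,220:420],(300,375))[:300]])[:,:,::-1])
E
```

```text
12.15 [ 0.5144 -0.157   0.2431] [-2.644 -1.697 -0.   ] [-0.42  0.33  1.73  0.    1.08  0.01] [-0.4  0.2 -0.1] 0.999174111706666
wrist [322.2 165.6] 0.62 [ 0.5159 -0.1631  0.    ]
[[319.4, 241.6], [319.4, 258.2], [319.4, 279.1]]
side [332.1 315.8] 0.78 [ 0.5149 -0.1619  0.    ]
[[330.4, 188.3], [330.4, 174.8], [330.3, 160.7]]
```

View pics/m9.png

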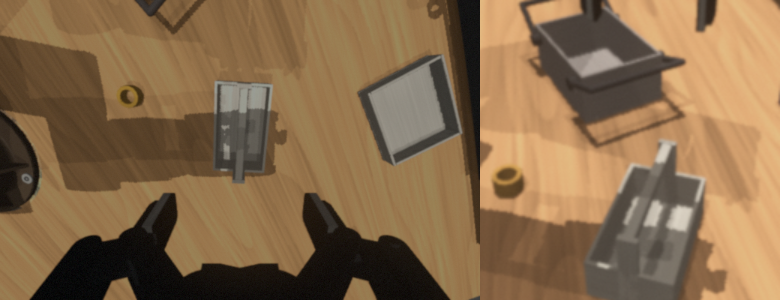

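The wrist view shows the handle from (324,117) to (317,243). The open tips stand about 33 mm behind the reported TCP (side pixels near row 166 against the projected 188).

```bash
python3 - <<'E'
from h import *
c=calibration('wrist')
A,B=[atz(c,p,.095)[:2] for p in ((324,117),(317,243))]
d=A-B;print(A.round(4),B.round(4),((A+B)/2).round(4),np.linalg.norm(d),np.degrees(np.arctan2(d[1],d[0])), 'tool x',2*np.degrees(np.arctan2(1.697,2.644)))
for q in [((293,109),(286,224)),((362,112),(354,229))]:
    A,B=[atz(c,p,.05)[:2] for p in q];d=A-B;print(A.round(4),B.round(4),((A+B)/2).round(4),np.linalg.norm(d),np.degrees(np.arctan2(d[1],d[0])))
im=cv2.imread('pics/wrist9.png');cv2.imwrite('pics/m10.png',cv2.resize(im[90:260,230:410],(720,680))[:600])
E
```

```text
[ 0.5459 -0.0974] [ 0.4802 -0.2239] [ 0.513  -0.1607] 0.14255910970393923 62.540865137341285 tool x 65.38717540224638
[ 0.5166 -0.0768] [ 0.4448 -0.2027] [ 0.4807 -0.1398] 0.14490247175598567 60.3168773436519
[ 0.588  -0.1129] [ 0.5232 -0.2462] [ 0.5556 -0.1796] 0.14821641360823895 64.07507053254344
```

Emit:
servo_tool([
  {"xyz":[0,-0.004,-0.03],"roll":-2},
  {"xyz":[0,-0.004,-0.06],"roll":-2},
  {"xyz":[0,-0.004,-0.09],"roll":-2},
  {"xyz":[0,-0.004,-0.12],"roll":-2},
  {"xyz":[0,-0.004,-0.145],"roll":-2},
  {"xyz":[0,-0.004,-0.165],"roll":-2},
  {"xyz":[0,-0.004,-0.18],"roll":-2},
  {"xyz":[0,-0.004,-0.19],"roll":-2},
  {"xyz":[0,-0.004,-0.197],"roll":-2},
  {"xyz":[0,-0.004,-0.2],"roll":-2},
  {"xyz":[0,-0.004,-0.2],"roll":-2},
])

```text
time_s: 13.45
position: [0.5145, -0.1603, 0.0434]
ee_rot: [2.672, 1.652, 0.0]
force: [0.4, -0.6, 0.7]
width: 1.006
grip_force: 0.0
```

Emit:
servo_tool([
  {"xyz":[0,0,0],"roll":0},
  {"xyz":[0,0,0],"roll":0},
  {"xyz":[0,0,0],"roll":0},
  {"xyz":[0,0,0],"roll":0},
  {"xyz":[0,0,0],"roll":0},
  {"xyz":[0,0,0],"roll":0},
  {"xyz":[0,0,0],"roll":0},
  {"xyz":[0,0,0],"roll":0},
  {"xyz":[0,0,0],"roll":0},
  {"xyz":[0,0,0],"roll":0},
], grip=255, grip_force=60)

```text
time_s: 14.45
position: [0.5145, -0.1605, 0.0435]
ee_rot: [2.672, 1.652, 0.0]
force: [0.5, -0.4, 5.4]
width: 0.132
grip_force: 59.1
```

Emit:
servo_tool([
  {"xyz":[0,0,0.005],"roll":0},
  {"xyz":[0,0,0.01],"roll":0},
  {"xyz":[0,0,0.02],"roll":0},
  {"xyz":[0,0,0.02],"roll":0},
  {"xyz":[0,0,0.02],"roll":0},
])

```text
time_s: 14.95
position: [0.5145, -0.1604, 0.0636]
ee_rot: [2.672, 1.652, 0.001]
force: [-1.1, -0.3, -4.9]
width: 0.134
grip_force: 58.6
```

```bash
python3 - <<'E'
from h import *
s=state();print(s['time_s'],np.round(s['position'],4),np.round(s['force'],1),s['width'])
a=snap('side','x11.png')
cv2.imwrite('pics/m11.png',cv2.resize(a[180:380,240:420],(540,600),interpolation=cv2.INTER_CUBIC)[:,:,::-1])
E
```

```text
14.95 [ 0.5145 -0.1604  0.0636] [-1.1 -0.3 -4.9] 0.13372310399553639
```

View pics/m11.png

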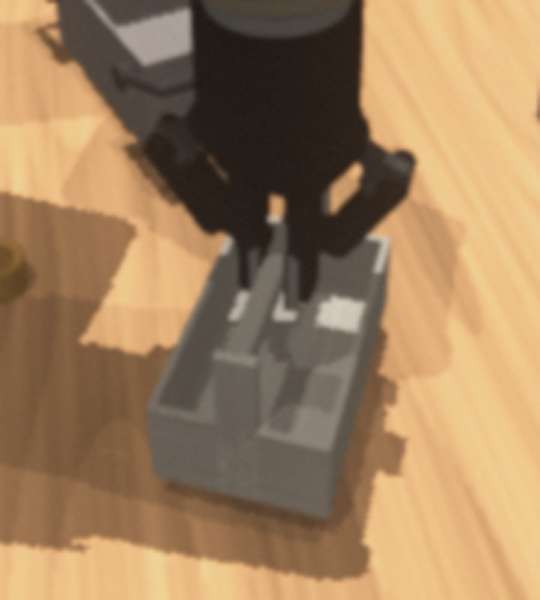

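The caddy hangs level in the grip, about 20 mm clear of the bench. I lift it and carry it over the tote.

Emit:
servo_tool([
  {"xyz":[0,0,0.03],"roll":0},
  {"xyz":[0,0,0.06],"roll":0},
  {"xyz":[0,0.01,0.09],"roll":0},
  {"xyz":[0,0.03,0.11],"roll":5},
  {"xyz":[0,0.06,0.12],"roll":10},
  {"xyz":[0,0.095,0.12],"roll":15},
  {"xyz":[-0.002,0.13,0.12],"roll":20},
  {"xyz":[-0.004,0.165,0.12],"roll":25},
  {"xyz":[-0.006,0.2,0.12],"roll":30},
  {"xyz":[-0.008,0.235,0.12],"roll":35},
  {"xyz":[-0.01,0.27,0.12],"roll":40},
  {"xyz":[-0.011,0.295,0.12],"roll":44},
])

```text
time_s: 16.2
position: [0.5027, 0.1365, 0.183]
ee_rot: [-1.853, -2.536, 0.001]
force: [-0.1, 0.3, -4.6]
width: 0.131
grip_force: 59.4
```

Emit:
servo_tool([
  {"xyz":[-0.001,0.025,0],"roll":0},
  {"xyz":[-0.001,0.042,0],"roll":0},
  {"xyz":[-0.001,0.051,0],"roll":0},
  {"xyz":[-0.001,0.054,0],"roll":0},
  {"xyz":[-0.001,0.054,0],"roll":0},
  {"xyz":[-0.001,0.054,0],"roll":0},
  {"xyz":[-0.001,0.054,0],"roll":0},
])

```text
time_s: 16.9
position: [0.5025, 0.1879, 0.1833]
ee_rot: [1.86, 2.532, -0.0]
force: [-0.5, 0.3, -4.4]
width: 0.134
grip_force: 59.4
```

```bash
python3 - <<'E'
from h import *
s=state();p=np.array(s['position']);r=s['ee_rot'];print(s['time_s'],p.round(4),'yawx',2*np.degrees(np.arctan2(r[1],r[0])),np.round(s['force'],1),s['width'])
zc=p[2]-.0435
for n in ('wrist','side','top'):
    for k in range(2):
        c=calibration(n);snap(n,n+'12.png')
        for l,z in (('caddy',zc),('tote',0),('bail_bar',.086)):
            print(n,l,[(np.round(q['centre'],1).tolist(),round(q['score'],2),np.round(atz(c,q['centre'],z)[:2],4).tolist()) for q in landmark_of(n,l)[:2]])
E
```

```text
16.9 [0.5025 0.1879 0.1833] yawx 107.40903153369237 [-0.5  0.3 -4.4] 0.1341068747791353
wrist caddy [([320.9, 215.9], 0.97, [0.5034, 0.1877])]
wrist tote []
wrist bail_bar [([312.1, 24.1], 0.95, [0.4551, 0.3186])]
wrist caddy []
wrist tote []
wrist bail_bar [([315.2, 26.0], 0.63, [0.4578, 0.3184])]
side caddy [([296.3, 152.0], 0.93, [0.5049, 0.1876])]
side tote [([297.4, 202.6], 0.57, [0.5007, 0.1957])]
side bail_bar []
side caddy [([292.9, 151.6], 0.7, [0.4977, 0.1913])]
side tote [([296.2, 202.4], 0.8, [0.4979, 0.1972])]
side bail_bar [([273.6, 147.9], 0.52, [0.4597, 0.3427])]
top caddy [([235.8, 199.2], 0.78, [0.5038, 0.1859])]
top tote []
top bail_bar []
top caddy [([235.1, 199.5], 0.66, [0.5033, 0.1871])]
top tote []
top bail_bar []
```

Emit:
servo_tool([
  {"xyz":[-0.002,0.002,-0.02],"roll":0},
  {"xyz":[-0.002,0.002,-0.04],"roll":0},
  {"xyz":[-0.002,0.002,-0.055],"roll":0},
  {"xyz":[-0.002,0.002,-0.065],"roll":0},
  {"xyz":[-0.002,0.002,-0.07],"roll":0},
  {"xyz":[-0.002,0.002,-0.07],"roll":0},
  {"xyz":[-0.002,0.002,-0.07],"roll":0},
])

```text
time_s: 18.8
position: [0.5007, 0.1907, 0.1138]
ee_rot: [1.858, 2.532, 0.001]
force: [0.2, -0.5, -4.2]
width: 0.133
grip_force: 59.4
```

Emit:
servo_tool([
  {"xyz":[0,0,-0.01],"roll":0},
  {"xyz":[0,0,-0.02],"roll":0},
  {"xyz":[0,0,-0.03],"roll":0},
  {"xyz":[0,0,-0.04],"roll":0},
  {"xyz":[0,0,-0.05],"roll":0},
  {"xyz":[0,0,-0.057],"roll":0},
  {"xyz":[0,0,-0.06],"roll":0},
  {"xyz":[0,0,-0.06],"roll":0},
  {"xyz":[0,0,-0.06],"roll":0},
])

```text
time_s: 19.7
position: [0.5006, 0.1907, 0.0535]
ee_rot: [1.858, 2.533, 0.001]
force: [0.6, 0.1, -3.2]
width: 0.132
grip_force: 59.4
```

Emit:
servo_tool([
  {"xyz":[0,0,-0.002],"roll":0},
  {"xyz":[0,0,-0.004],"roll":0},
  {"xyz":[0,0,-0.005],"roll":0},
  {"xyz":[0,0,-0.006],"roll":0},
  {"xyz":[0,0,-0.006],"roll":0},
  {"xyz":[0,0,-0.006],"roll":0},
])

```text
time_s: 20.3
position: [0.5005, 0.1906, 0.0475]
ee_rot: [1.858, 2.533, 0.001]
force: [-0.2, 0.2, 0.2]
width: 0.13
grip_force: 59.9
```

Emit:
servo_tool([
  {"xyz":[0,0,-0.0005],"roll":0},
  {"xyz":[0,0,-0.001],"roll":0},
  {"xyz":[0,0,-0.001],"roll":0},
])

```text
time_s: 20.6
position: [0.5006, 0.1907, 0.0475]
ee_rot: [1.858, 2.532, 0.001]
force: [-3.9, -1.0, 14.1]
width: 0.129
grip_force: 62.0
```

Seated: the full weight transferred at exactly the expected height. I open only partway, because the fully open fingers would nearly span the mouth, and rise.

Emit:
servo_tool([
  {"xyz":[0,0,0.001],"roll":0},
  {"xyz":[0,0,0.001],"roll":0},
  {"xyz":[0,0,0.001],"roll":0},
  {"xyz":[0,0,0.001],"roll":0},
  {"xyz":[0,0,0.001],"roll":0},
  {"xyz":[0,0,0.001],"roll":0},
  {"xyz":[0,0,0.001],"roll":0},
], grip=140)

```text
time_s: 21.3
position: [0.5004, 0.1906, 0.0473]
ee_rot: [-1.859, -2.533, -0.0]
force: [0.1, -0.8, -0.9]
width: 0.449
grip_force: 0.0
```

Emit:
servo_tool([
  {"xyz":[0,0,0.01],"roll":0},
  {"xyz":[0,0,0.025],"roll":0},
  {"xyz":[0,0,0.05],"roll":0},
  {"xyz":[0,0,0.085],"roll":0},
  {"xyz":[0,0,0.125],"roll":0},
  {"xyz":[0,0,0.16],"roll":0},
  {"xyz":[0,0,0.19],"roll":0},
  {"xyz":[0,0,0.2],"roll":0},
  {"xyz":[0,0,0.2],"roll":0},
])

```text
time_s: 22.2
position: [0.5006, 0.1907, 0.2488]
ee_rot: [1.857, 2.531, 0.003]
force: [-0.2, -0.1, -0.6]
width: 0.45
grip_force: 0.0
```

```bash
python3 - <<'E'
from h import *
s=state();p=np.array(s['position']);print(s['time_s'],p.round(4),np.round(s['force'],1),s['width'])
for n in ('wrist','side','top'):
    c=calibration(n);snap(n,n+'13.png')
    for l,z in (('caddy',.004),('tote',0),('bail_bar',.086)):
        print(n,l,[(np.round(q['centre'],1).tolist(),round(q['score'],2),np.round(atz(c,q['centre'],z)[:2],4).tolist()) for q in landmark_of(n,l)[:2]])
E
```

```text
22.2 [0.5006 0.1907 0.2488] [-0.2 -0.1 -0.6] 0.4499551870134909
wrist caddy [([320.0, 163.8], 0.86, [0.5026, 0.1884])]
wrist tote []
wrist bail_bar [([314.2, 45.3], 0.87, [0.4555, 0.3172])]
side caddy [([297.8, 198.1], 0.66, [0.5037, 0.2099])]
side tote [([296.2, 202.8], 0.91, [0.4977, 0.1954])]
side bail_bar [([275.0, 147.1], 0.93, [0.4637, 0.3471]), ([298.5, 200.2], 0.25, [0.4923, 0.0704])]
top caddy [([246.8, 207.3], 0.65, [0.4982, 0.1911])]
top tote []
top bail_bar [([165.7, 230.2], 0.45, [0.4507, 0.322])]
```

```bash
python3 -c "
from workcell import close_job
print(close_job())"
```

```text
the job is handed in; nothing more can be done
None
```

The bail is swung out to its stop and the caddy stands flat on the tote's floor, lengthwise and released, and the job was handed in at about 22 s; I viewed 11 pictures, one over the limit of 10.

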